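Scan the powder coat on a control-desk lid and hold the gauge on the ring

ROBOT

A 6-joint arm with a two-finger parallel gripper is mounted at the origin on the work surface. World frame = base frame: x ahead of the robot, y to its left, z up, the work surface at z = 0. Lengths are in m, angles in rad, forces in N, time in s.
With the tool pointing down it reaches from about 0.35 to 0.875 m from the base axis. Payload 4.2 kg.
Tool frame: the origin (TCP) lies between the finger pads; the fingertips stand 19 mm ahead of it and the grasp point (between the pads) is the TCP; z points along the fingers, y is the direction in which the jaws open and shut (so a half turn about z gives the same grasp; the last joint's range is limited). The gripper opens to 87 mm and grips with 3 to 60 N. Pads are 19 mm wide; open, the fingers measure 117 mm over their backs; the gripper's body (75 mm by 190 mm) begins 51 mm behind the grasp point.
Start: joints at [-1.049, 0.385, 0.008, 0, -1.194, -0.259], TCP at [0.162, -0.604, 0.242] pointing down, gripper open.
Joint ranges: [-3.14, 3.14], [-1.21, 2.06], [-1.07, 1.41], [-3.16, 2.05], [-2.99, -0.16], [-3.1, 3.1]. Speed limits (rad/s): [2.79, 2.79, 3.14, 3.14, 3.14, 3.14].

INTERFACE

Orientations are given as [roll, pitch, yaw] about the fixed x, y, z axes, in that order (R = Rz(yaw) Ry(pitch) Rx(roll)).
In Python, from cell import robot, optics gives the robot as it stands.
- The arm moves only by the shell command python3 -m inch 'ROWS' [OPENING] [FORCE]. ROWS is JSON, a list of rows, each a list of 4 numbers: the shift along the tool's x, y, z in mm, then the turn about the tool's z in degrees. In form: [[tx, ty, tz, twist], ...]. A call has exactly 8 rows; each row shifts and turns the commanded pose from where the row before left it, along the tool's axes as they then stand; what a row does not reach is not made up. A row lasts 1/8 s, in which the tool goes at most 62.5 mm and 10.7 degrees, less where a joint would pass 70% of its speed; a pose out of reach is approached as far as the arm can. A call is refused whole if a number of a shift passes 62.5 or a number of a turn 10.7, either way. A call with a gripper value outside its range is refused whole. OPENING is the opening in per cent of the stroke, from 0 (shut) to 100 (fully open), set as the call begins (- or left out, the last holds). The fingers move at their own pace and stop on an object; FORCE is the grip in N (left out, the last holds). Time passes only in rows, so rows that do not move let the fingers close, or fill a call up. It gives the time, the measured TCP pose, the force and the opening at its end, in the units of the state.
- robot.observe(): the state, without advancing time (a new reading comes with each control period).
- optics.camera(name): name is "scene" or "top" or "wrist"; returns the picture (400x640x3 uint8, red, green, blue); there is no depth.
- optics.get_calibration(name): a dict with "vfov" (degrees; the focal length in pixels is half the picture's height over the tangent of half this angle, whatever the lens; pixels are square), "cx", "cy" (the principal point, pixels), "rvec" (rotation vector, rad) and "tvec" (3), from world to camera coordinates, as OpenCV has them; the wrist camera has in their place "mount" (4x4, takes a point from camera to tool coordinates, whose origin is the TCP and whose axes are the flange's). Camera axes: x right, y down, z forward; pixel columns grow to the right and rows downward; lengths in m; the calibration is good to about 2 mm. A picture is of the moment at which its call begins: read the wrist's pose just before it. get_calibration takes no time and is no camera call.
- robot.hand_in(): hands the job in, once; it reports no verdict.
The state is a dict: "time": time; "joints": joint angles; "qd": joint speeds; "joint_efforts": joint torques, N m; "tcp_pos": TCP position; "tcp_rot": TCP orientation; "wrist_force": force on the tool from outside, world axes, zero at the start; "ft_torque": the same for the moment, N m; "grip_width": finger opening in m.
Only numpy, scipy, OpenCV 4.12 (cv2) and the standard library are available. Lean on these libraries where they do the work, as an engineer would, in place of code of your own. Each camera call takes 0.05 s, during which the arm holds its last target. There are 200 camera calls.

TASK

Check the coating on the sloping lid of the steel desk enclosure: lift the coating gauge out of its cradle, set its sprung probe on the cross-tick of the inked line, square to the lid, and draw it along the line to the ring in one unbroken, light stroke. Stop on the centre of the ring and finish there, still holding the gauge square to the lid with the sprung probe pushed in about half-way; do not put it down or let go. Never bear down hard on the paint, and leave the other things on the bench where they are.

Things in the scene. Friction and masses are not known exactly. Their poses are not given: they have to be found in the camera images.
- gauge: hand-held coating gauge, about 150 g, upright in the cradle: grey body 26 (x) x 42 (y) x 100 (z) mm, display on its -x face, ribbed grips on the +-y sides. Origin at the tip of the extended probe, which hangs 14 mm above the bench; z from the tip up the middle of the body. Body from z = 22 to 122 mm (its lowest 22 mm in the cradle's pocket), steel collar 17 mm across down to z = 14.5 mm
- probe (a joint): sprung probe of the gauge: 0 = fully extended, grows as it is pushed straight into the body, stop at 0.008 m (fully in). About 1 N to start it moving, then 0.6 N per mm: about 3.4 N half-way (0.004), 5.8 N at the stop. Domed steel tip, 10 mm across, low friction
- probe_tip (a point): very end of the probe's domed tip (moves with the probe)
- cradle: black charging cradle fixed to the bench: base 100 x 90 x 10 mm, pocket 40 (x) x 56 (y) mm outside, its mouth 58 mm above the bench. Origin at the middle of the underside, axes parallel to the gauge's while it stands there. The gauge lifts straight up and is clear once raised 45 mm
- enclosure: light-grey painted steel control-desk enclosure fixed on the bench. Flat lid 240 (x, up the slope) x 300 (y) mm, sloping 15 degrees, rising away from the robot; front edge 60 mm, rear edge 122 mm above the bench. Origin at the middle of the lid's upper face, z square out of it. Lid bare but for 2 mm high corner screws and three flat 27 mm blanking plugs near its upper edge
- scanline: black ink marks on the lid: a straight line with a 24 mm cross-tick where it begins and a ring, 22 mm across, where it ends. Origin at the middle of the line on the lid's face; x along the line from tick to ring, z square out of the lid. Tick at x = -60 mm, ring's centre at x = +60 mm; the line may run in any direction on the lid
- tick (a point): where the line crosses the cross-tick, on the lid's face: the start of the stroke
- ring (a point): centre of the ring, on the lid's face: the end of the stroke
- lamp_carton: bystander: upright lamp carton 62 x 62 x 112 mm, origin at the middle of its underside
- marker: bystander: marker pen lying on the bench, 15 mm thick, 127 mm long along its y, origin underneath it near the middle
- check_set: bystander: flat case with zero disc and check foils, 80 x 58 x 18 mm, origin at the middle of its underside
- gland_bin: bystander: cardboard picking bin of cable glands, 130 x 100 x 85 mm, origin at the middle of its underside
Mind the look-alikes: they are no part of the job. Of the things shaped like the gauge, the grey one is meant.

How it is judged:
On the way, in this order (a step that is already met when the one before it is completed fails the run):
1. the probe stands on the cross-tick, pressed lightly, square to the lid (distance between probe_tip and tick below 0.008 m and contact force between gauge and enclosure above 0.5 N and angle between the z axis of gauge and the z axis of enclosure, either way round below 0.16 rad), for 0.1 s.
2. drawn along the line, in light contact and square to the lid: a quarter of the way to the ring (x of probe_tip in the frame of scanline between -0.036 and -0.024 m and y of probe_tip in the frame of scanline between -0.008 and 0.008 m and contact force between gauge and enclosure above 0.5 N and angle between the z axis of gauge and the z axis of enclosure, either way round below 0.16 rad), for 0.05 s.
3. drawn along the line, in light contact and square to the lid: half of the way to the ring (x of probe_tip in the frame of scanline between -0.006 and 0.006 m and y of probe_tip in the frame of scanline between -0.008 and 0.008 m and contact force between gauge and enclosure above 0.5 N and angle between the z axis of gauge and the z axis of enclosure, either way round below 0.16 rad), for 0.05 s.
4. drawn along the line, in light contact and square to the lid: three quarters of the way to the ring (x of probe_tip in the frame of scanline between 0.024 and 0.036 m and y of probe_tip in the frame of scanline between -0.008 and 0.008 m and contact force between gauge and enclosure above 0.5 N and angle between the z axis of gauge and the z axis of enclosure, either way round below 0.16 rad), for 0.05 s.
At the end, for the whole second after the job is handed in: gauge held still in the fingers, square to the lid within 7 degrees, probe tip within 6 mm of the ring's centre, sprung probe in by 1.2 to 6.8 mm (0.8 to 8 N on the lid), gauge clear of the cradle, bystanders within 20 mm of where they were (distance between probe_tip and ring below 0.006 m and value of joint probe between 0.0012 and 0.0068 m and contact force between gauge and enclosure between 0.8 and 8 N and angle between the z axis of gauge and the z axis of enclosure, either way round below 0.12 rad and contact force between the fingers and gauge above 1 N and contact force between gauge and cradle below 0.05 N and linear speed of gauge below 0.01 m/s and distance of each of lamp_carton, marker, check_set, gland_bin from where it was at the start of the episode below 0.02 m); the arm keeps its last pose, push and grip.
It fails at once if the gauge is pressed on the enclosure with more than 15 N (contact force between gauge and enclosure above 15 N).
It fails at once if the probe is lifted off, or skims above, the middle part of the line (3 to 20 mm over the lid) (x of probe_tip in the frame of scanline between -0.045 and 0.045 m and y of probe_tip in the frame of scanline between -0.02 and 0.02 m and z of probe_tip in the frame of scanline between 0.003 and 0.02 m).
It fails at once if a bystander is moved more than 20 mm (distance of any of lamp_carton, marker, check_set, gland_bin from where it was at the start of the episode above 0.02 m).
It also fails if it takes over 48 s, if anything falls off the work surface, if the arm or the gripper's body presses on something with over 40 N, if the wrist force passes 120 N, or if a joint passes its speed limit or range.

## Working session

There is one attempt and no reset: what is moved stays moved. The work goes in short steps, Python scripts to look and compute and a shell command to move; the robot and the scene stay as the last step left them, time stands still between calls to the robot, and variables do not carry over. Pictures are saved under pics/ and viewed, about 8 in all and at most 12, crops included, and the job is handed in when it is done.

```bash
mkdir -p pics; ls
python3 - <<'E'
from cell import robot, optics
import cv2,numpy as np
for n in("scene","top"):
    im=optics.camera(n); cv2.imwrite(f"pics/{n}.png",im[:,:,::-1]); print(n,optics.get_calibration(n))
print(optics.get_calibration("wrist"));print(robot.observe())
E
```

```text
pics
scene {'vfov': 49.123512685076406, 'cx': 322.66406576027407, 'cy': 204.41186602652797, 'rvec': array([ 2.04242919,  1.57259128, -0.51503711]), 'tvec': array([-0.05365622, -0.37411161,  1.51745757])}
top {'vfov': 48.46926414362616, 'cx': 317.4438057955201, 'cy': 200.00974106763636, 'rvec': array([ 2.17111454, -2.11796801,  0.15368974]), 'tvec': array([-0.11616343,  0.53729519,  0.9024615 ])}
{'vfov': 62.44669294876414, 'cx': 320.6286118042722, 'cy': 202.03318600962785, 'mount': array([[-1.27247220e-03, -9.70165001e-01, -2.42442264e-01,
         6.61582171e-02],
       [ 9.99999168e-01, -1.28571132e-03, -1.03608239e-04,
         5.58494173e-08],
       [-2.11193676e-04, -2.42442194e-01,  9.70165830e-01,
        -1.41815220e-01],
       [ 0.00000000e+00,  0.00000000e+00,  0.00000000e+00,
         1.00000000e+00]])}
{'time': 0.1, 'joints': array([-1.04942578e+00,  3.85474528e-01,  6.81109586e-03, -4.33829515e-04,
       -1.19399598e+00, -2.58611089e-01]), 'qd': array([ 0.00029847, -0.00375589,  0.0031801 ,  0.00303964, -0.00060209,
        0.00059514]), 'joint_efforts': array([-3.86105303e-04, -3.91691530e+01,  1.87934482e+01,  4.23189774e+00,
        1.34551513e-02, -7.40957989e-05]), 'tcp_pos': array([ 0.16224624, -0.60307661,  0.24059124]), 'tcp_rot': array([ 3.13968841e+00, -8.67766418e-05, -2.87899311e+00]), 'wrist_force': array([ 0.00851017, -0.59778777, -0.2055649 ]), 'ft_torque': array([ 0.02935479,  0.0081876 , -0.0516031 ]), 'grip_width': 0.08699927471274752}
```

View pics/top.png

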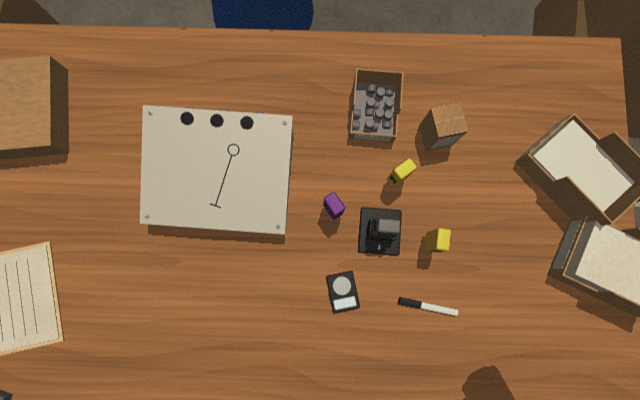

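View pics/scene.png

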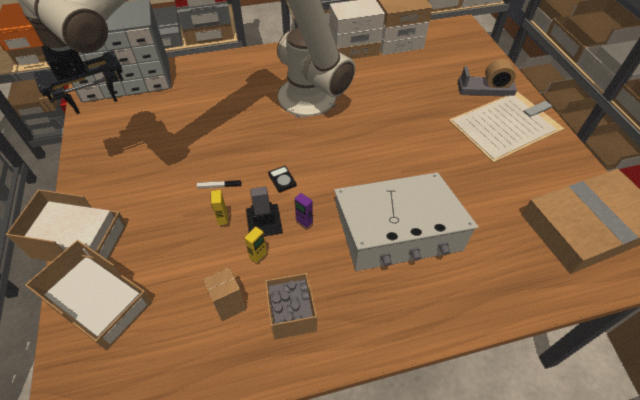

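The views show four gauge-shaped things. Top pixels: grey in the black cradle (388,228), yellow (403,170), yellow (440,240), purple (334,205). The grey one in the cradle is the one meant. The lid spans about (143,106) to (292,236), with the tick at (215,206) and the ring at (233,150). I'll confirm both in enlarged crops.

Run:
```python
import cv2
t=cv2.imread("pics/top.png")
cv2.imwrite("pics/c1.png",cv2.resize(t[195:265,345:460],None,fx=6.5,fy=6.5,interpolation=cv2.INTER_CUBIC))
cv2.imwrite("pics/c2.png",cv2.resize(t[98:242,135:300],None,fx=4,fy=4,interpolation=cv2.INTER_CUBIC))
```

```text
(no output)
```

View pics/c1.png

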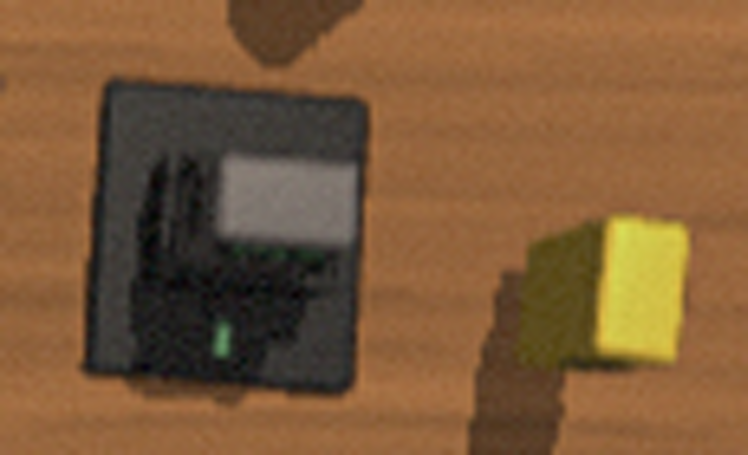

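View pics/c2.png

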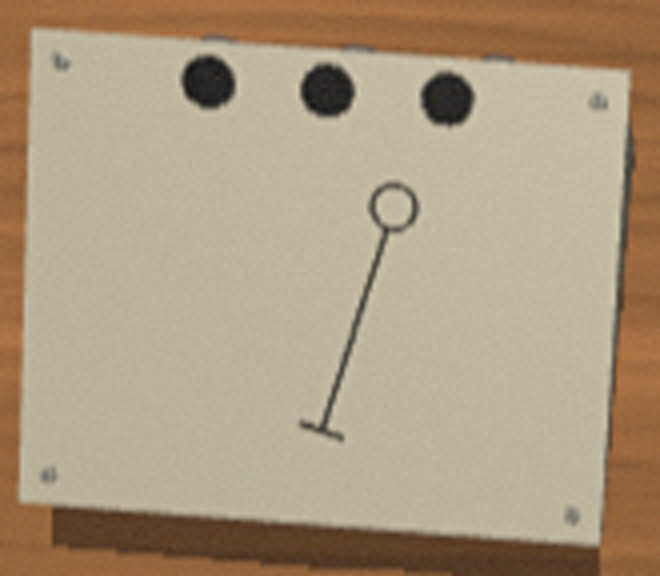

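The crop confirms the grey gauge: its top face spans (217..360,155..245) in the crop and it stands in the black cradle. The lid crop gives corners (33,28), (631,70), (601,545), (20,502), tick (321,430) and ring (394,207).

```bash
cat > h.py <<'E'
from cell import robot, optics
import cv2,numpy as np
from scipy.spatial.transform import Rotation as Ro
def cam(n,st=None):
    c=optics.get_calibration(n); f=200/np.tan(np.radians(c["vfov"]/2)); K=np.array([[f,0,c["cx"]],[0,f,c["cy"]],[0,0,1]])
    if n=="wrist":
        T=np.eye(4);T[:3,:3]=Ro.from_euler("xyz",st["tcp_rot"]).as_matrix();T[:3,3]=st["tcp_pos"]
        M=T@c["mount"]; return K,M[:3,:3],M[:3,3]
    R=cv2.Rodrigues(c["rvec"])[0]; return K,R.T,-R.T@c["tvec"]
def hit(C,uv,p0,n=(0,0,1)):
    K,R,o=C; d=R@np.linalg.inv(K)@np.array([uv[0],uv[1],1]); n=np.array(n); return o+d*(n@(np.array(p0)-o))/(n@d)
E
python3 - <<'E'
from h import *
np.set_printoptions(precision=4,suppress=True)
C=cam("top"); print("cam",C[2])
px=lambda u,v,s,x,y:((u+.5)/s-.5+x,(v+.5)/s-.5+y)
g=[hit(C,px(u,v,6.5,345,195),(0,0,.136)) for u,v in[(222,155),(360,160),(353,245),(217,240)]]
print("gauge",np.mean(g,0),g, [np.linalg.norm(g[i]-g[i-1]) for i in range(4)])
b=[hit(C,px(u,v,6.5,345,195),(0,0,.01)) for u,v in[(108,80),(368,100),(350,393),(85,373)]]
print("cradle",np.mean(b,0),[np.linalg.norm(b[i]-b[i-1]) for i in range(4)],"yaw y-edge",np.degrees(np.arctan2(*( (b[0]-b[1]+b[3]-b[2])[:2]*[-1,1]))))
L=[hit(C,px(u,v,4,135,98),(0,0,z)) for (u,v),z in zip([(33,28),(631,70),(601,545),(20,502)],(.122,.122,.06,.06))]
print("lid",L,[np.linalg.norm(L[i]-L[i-1]) for i in range(4)])
o=np.mean(L,0); x=L[0]+L[1]-L[2]-L[3]; yv=L[0]+L[3]-L[1]-L[2]; n=np.cross(x,yv);n/=np.linalg.norm(n)
print("o",o,"n",n,"tilt",np.degrees(np.arccos(n[2])),"lid y heading deg",np.degrees(np.arctan2(yv[1],yv[0])),"downhill dir",np.degrees(np.arctan2(n[1],n[0])))
t,r=[hit(C,px(u,v,4,135,98),o,n) for u,v in((321,430),(394,207))]
print("tick",t,"ring",r,np.linalg.norm(r-t))
E
```

```text
cam [ 0.4035 -0.1068  0.9708]
gauge [ 0.481  -0.2389  0.136 ] [array([ 0.4936, -0.2197,  0.136 ]), array([ 0.4931, -0.2598,  0.136 ]), array([ 0.4684, -0.2577,  0.136 ]), array([ 0.4688, -0.2184,  0.136 ])] [np.float64(0.02476316654350729), np.float64(0.04005089426191686), np.float64(0.024819791044145955), np.float64(0.039302654812184534)]
cradle [ 0.4803 -0.2388  0.01  ] [np.float64(0.09807829375035115), np.float64(0.0872851414139783), np.float64(0.09784205190715241), np.float64(0.08765827203801403)] yaw y-edge -2.9472148704785184
lid [array([0.7114, 0.2496, 0.122 ]), array([ 0.697 , -0.0492,  0.122 ]), array([ 0.4652, -0.0379,  0.06  ]), array([0.4799, 0.2615, 0.06  ])] [np.float64(0.24001477993432896), np.float64(0.29910297826656396), np.float64(0.24022723542636878), np.float64(0.2998008512854607)]
o [0.5884 0.106  0.091 ] n [-0.2579  0.0126  0.9661] tilt 14.963497606055698 lid y heading deg 87.21386916128478 downhill dir 177.21386916128478
tick [0.5194 0.106  0.0726] ring [0.6293 0.0688 0.1024] 0.11982259487121667
```

Sizes check out: lid 240x300 mm, line 119.8 mm, tilt 15°, cradle 98x87 mm. The cradle, gauge and lid are all yawed about -2.9°. The moves can't tilt the tool, so I plan to pivot the gauge 15° in a light grip against the cradle mouth before the stroke. First I'll move above the gauge.

```bash
python3 -m inch '[[-50,33.6,0,0],[-50,33.6,0,0],[-50,33.6,0,0],[-50,33.6,0,0],[-50,33.6,0,0],[-50,33.6,0,0],[-50,33.6,0,0],[-50,33.6,0,0]]' 72 3; python3 -m inch '[[0,0,0,9],[0,0,0,8.9],[0,0,0,0],[0,0,0,0],[0,0,0,0],[0,0,0,0],[0,0,0,0],[0,0,0,0]]'
python3 - <<'E'
from h import *
s=robot.observe(); print(s["tcp_pos"],np.degrees(s["tcp_rot"]),s["joints"])
cv2.imwrite("pics/w1.png",optics.camera("wrist")[:,:,::-1])
R=Ro.from_euler("xyz",s["tcp_rot"]).as_matrix();print("to gauge in tool",R.T@(np.array([.481,-.239,.112])-s["tcp_pos"]))
K,Rc,o=cam("wrist",s)
for p in([.481,-.239,.136],):
    q=K@(Rc.T@(np.array(p)-o)); print(q[:2]/q[2])
E
```

```text
time: 1.1
tcp_pos: [0.4797, -0.2382, 0.2414]
tcp_rot: [3.141, -0.0, -2.879]
wrist_force: [0.9, -0.8, 0.5]
grip_width: 0.0627
time: 2.1
tcp_pos: [0.4788, -0.2401, 0.2416]
tcp_rot: [-3.142, 0.0, 3.092]
wrist_force: [-0.4, -0.4, 0.3]
grip_width: 0.0629
[ 0.47878185 -0.2400866   0.24157478] [-1.79999301e+02  1.26537024e-03  1.77163013e+02] [-1.61836577e-01  2.32793329e-01 -2.11313535e-01  1.06800944e-05
 -1.12666615e+00 -1.45847911e+00]
to gauge in tool [-0.00215879  0.00119664  0.12957481]
[322.33811221 210.13864443]
```

View pics/w1.png

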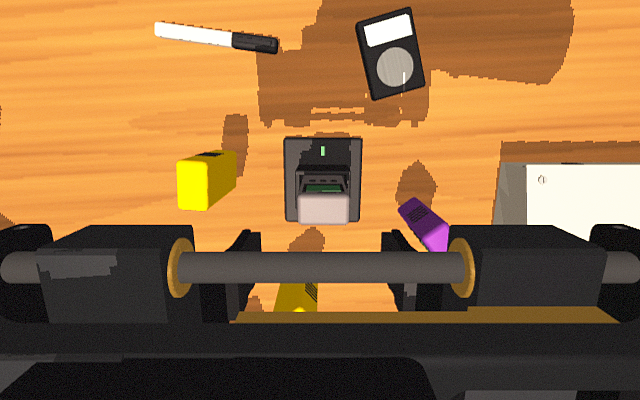

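The wrist view shows the gauge top centred at (324,209) against a predicted (322,210), about 1 mm off. The two neighbours are clear of the fingers. Next: descend, grip and lift 25 mm.

```bash
python3 -m inch '[[-2,0,30,0],[0,0,40,0],[0,0,30,0],[0,0,20,0],[0,0,9,0],[0,0,0,0],[0,0,0,0],[0,0,0,0]]'; python3 -m inch '[[0,0,0,0],[0,0,0,0],[0,0,0,0],[0,0,0,0],[0,0,0,0],[0,0,0,0],[0,0,0,0],[0,0,0,0]]' 0 20;  python3 -m inch '[[0,0,-3,0],[0,0,-5,0],[0,0,-6,0],[0,0,-6,0],[0,0,-5,0],[0,0,0,0],[0,0,0,0],[0,0,0,0]]'
```

```text
time: 3.15
tcp_pos: [0.4814, -0.2403, 0.1135]
tcp_rot: [-3.141, 0.002, 3.092]
wrist_force: [-0.2, -0.1, 0.7]
grip_width: 0.0624
time: 4.15
tcp_pos: [0.4809, -0.2401, 0.1127]
tcp_rot: [3.142, 0.0, 3.092]
wrist_force: [0.1, 0.8, 2.8]
grip_width: 0.042
time: 5.15
tcp_pos: [0.4807, -0.2401, 0.1373]
tcp_rot: [3.141, -0.001, 3.092]
wrist_force: [0.7, 0.1, -1.9]
grip_width: 0.0417
```

Gripped at 42 mm and lifted 25 mm, with the 1.5 N weight showing. Now pivot it in a light 3 N grip.

```bash
python3 -m inch '[[0,0,0,0],[0,0,0,0],[4,0,0,0],[4,0,0,0],[5,0,0,0],[5,0,0,0],[5,0,0,0],[4,0,0,0]]' 0 3; python3 -m inch '[[0,0,0,0],[0,0,0,0],[0,0,0,0],[0,0,0,0],[0,0,0,0],[0,0,0,0],[0,0,0,0],[0,0,0,0]]' 0 25
python3 - <<'E'
from h import *
s=robot.observe(); print(s["tcp_pos"],s["wrist_force"],s["ft_torque"])
a=optics.camera("wrist"); b=optics.camera("scene")
a=a[100:330,200:450]; b=b[170:250,215:335]
cv2.imwrite("pics/p1.png",np.hstack([cv2.resize(a,(435,400)),cv2.resize(b,(360,400*360//360))])[:,:,::-1])
cv2.imwrite("pics/sc_raw.png",optics.camera("scene")[:,:,::-1])
E
```

```text
time: 6.15
tcp_pos: [0.4535, -0.2388, 0.1376]
tcp_rot: [-3.142, 0.0, 3.092]
wrist_force: [1.3, -0.0, -1.7]
grip_width: 0.0415
time: 7.15
tcp_pos: [0.4538, -0.2388, 0.1375]
tcp_rot: [3.142, -0.0, 3.092]
wrist_force: [-0.5, 0.2, -1.9]
grip_width: 0.0415
[ 0.45377165 -0.23876479  0.13750286] [-0.45700604  0.21111887 -1.90886169] [-0.04541962 -0.04000467 -0.03399483]
```

View pics/p1.png

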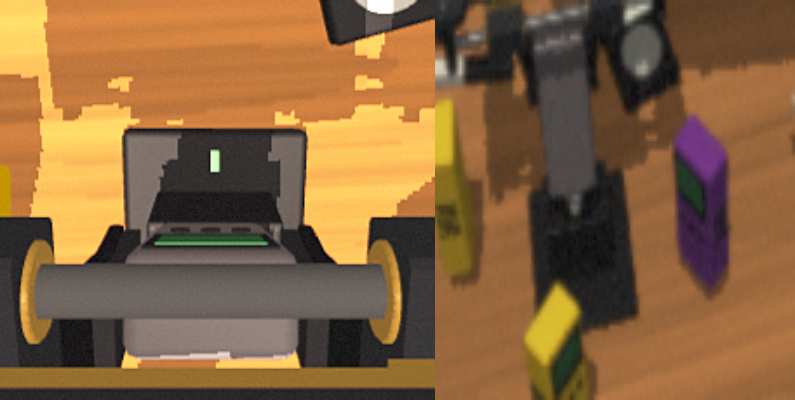

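The gauge has pivoted in the intended direction. I'll lift it clear of the cradle and measure the tilt from the foreshortened display face in an enlarged wrist crop.

```bash
python3 -m inch '[[0,0,-10,0],[0,0,-20,0],[0,0,-20,0],[0,0,-20,0],[0,0,-20,0],[0,0,-15,0],[0,0,0,0],[0,0,0,0]]';  python3 - <<'E'
from h import *
s=robot.observe(); print(s["tcp_pos"],s["wrist_force"])
a=optics.camera("wrist"); cv2.imwrite("pics/w2.png",a[:,:,::-1])
cv2.imwrite("pics/w2c.png",cv2.resize(a[190:320,245:400],None,fx=4.5,fy=4.5,interpolation=cv2.INTER_CUBIC)[:,:,::-1])
K,Rc,o=cam("wrist",s); RT=Ro.from_euler("xyz",s["tcp_rot"]).as_matrix()
# gauge coords in tool: gauge x=-tool x, y=+-tool y, z=-tool z, grip at gauge z 98.5
for th in(0,10,13,15,17,20):
    c,si=np.cos(np.radians(th)),np.sin(np.radians(th)); row=[]
    for x,y,z in[(-13,-21,122),(-13,21,122),(13,21,122),(-13,-21,22),(-13,21,22),(0,0,0)]:
        u,w=x,z-98.5; X=c*u-si*w; Z=si*u+c*w
        p=RT@(np.array([-X,y,-Z])/1000)+s["tcp_pos"]; q=K@(Rc.T@(p-o)); q=q[:2]/q[2]; row.append(tuple(((q-[245,190]+.5)*4.5-.5).round(0).astype(int)))
    print(th,*[f"{a[0]},{a[1]}" for a in row])
E
```

```text
time: 8.3
tcp_pos: [0.4533, -0.2385, 0.2418]
tcp_rot: [3.141, -0.002, 3.092]
wrist_force: [-0.2, 0.5, -2.8]
grip_width: 0.0419
[ 0.45329286 -0.23854832  0.24177934] [-0.21236808  0.48717308 -2.81819095]
0 99,322 588,322 577,589 204,47 482,47 343,91
10 102,268 585,268 582,559 207,130 479,130 343,191
13 104,253 584,252 583,548 207,156 479,155 343,221
15 104,243 583,242 584,540 208,173 478,172 343,241
17 105,233 582,233 585,532 208,190 478,189 343,262
20 107,219 580,218 586,520 208,216 478,215 343,292
```

View pics/w2c.png

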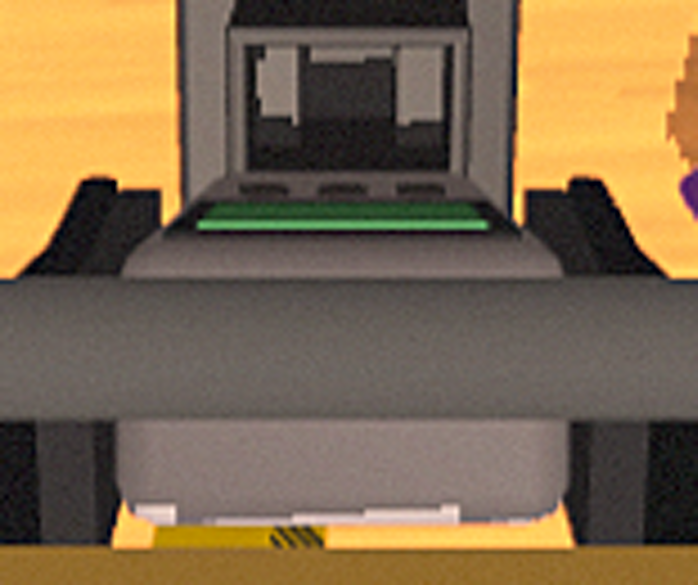

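The body's bottom edge is at v≈173 (the model gives 172 at 15°), and the gap between edges implies about 15.3°, so the gauge matches the lid slope. Next I'll hover just above the tick.

```bash
python3 -m inch '[[-3,43.4,0,0],[-3,43.4,0,0],[-3,43.4,0,0],[-3,43.4,0,0],[-3,43.4,0,0],[-3,43.4,0,0],[-3,43.4,0,0],[-3.4,43.7,0,0]]'; python3 -m inch '[[0,0,0,0],[0,0,15,0],[0,0,20,0],[0,0,15,0],[0,0,10,0],[0,0,0,0],[0,0,0,0],[0,0,0,0]]';  python3 - <<'E'
from h import *
s=robot.observe(); print(s["tcp_pos"],np.degrees(s["tcp_rot"]),s["wrist_force"])
n=np.array([-.2579,.0126,.9661]); tip=s["tcp_pos"]-.0987*n; t=np.array([.5194,.106,.0726]); r=np.array([.6293,.0688,.1024])
print("tip",tip,"above lid",n@(tip-t))
C=cam("scene")
a=optics.camera("scene"); x0,y0=330,130
def pr(p):
    K,R,o=C; q=K@(R.T@(p-o)); return ((q[:2]/q[2]-[x0,y0]+.5)*6-.5).round()
print("tip",pr(tip),"tick",pr(t),"ring",pr(r))
cv2.imwrite("pics/s2.png",cv2.resize(a[y0:y0+100,x0:x0+130],None,fx=6,fy=6,interpolation=cv2.INTER_CUBIC)[:,:,::-1])
E
```

```text
time: 9.35
tcp_pos: [0.4951, 0.1084, 0.2417]
tcp_rot: [-3.141, -0.001, 3.092]
wrist_force: [0.9, 0.3, -1.4]
grip_width: 0.0414
time: 10.35
tcp_pos: [0.4959, 0.1073, 0.1832]
tcp_rot: [3.141, 0.001, 3.092]
wrist_force: [0.4, 0.3, -1.4]
grip_width: 0.0421
[0.49585129 0.10725122 0.18322902] [1.79958865e+02 7.67897392e-02 1.77161694e+02] [ 0.4020427   0.28680325 -1.41439922]
tip [0.52130602 0.1060076  0.08787495] above lid 0.014265665154576706
tip [374. 348.] tick [368. 366.] ring [386. 540.]
```

View pics/s2.png

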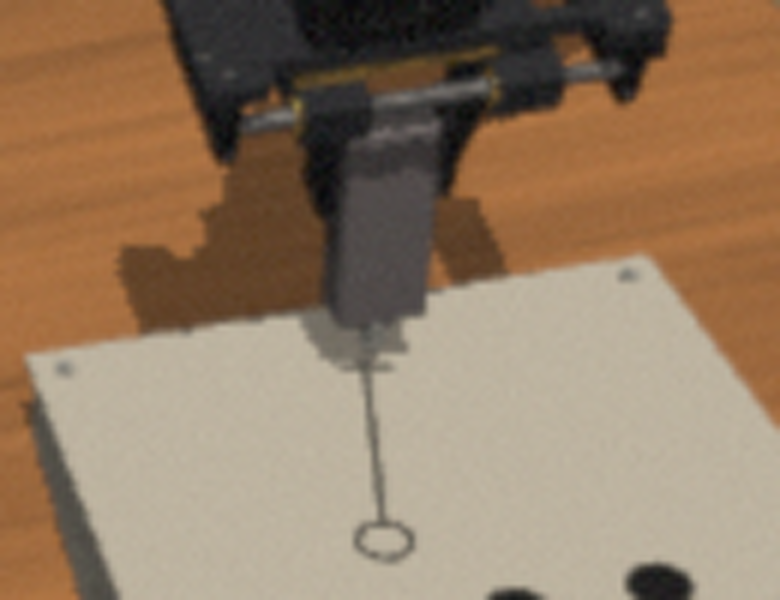

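In this view the tick is at (365,367) and the ring at (386,541), within 3 px of the predictions at 6x scale. The probe sits just above the tick. I'll lower in steps and watch the force.

```bash
python3 -m inch '[[0,0,3,0],[0,0,4,0],[0,0,4,0],[0,0,2,0],[0,0,0,0],[0,0,0,0],[0,0,0,0],[0,0,0,0]]'; python3 -m inch '[[0,0,1,0],[0,0,1,0],[0,0,1,0],[0,0,0,0],[0,0,0,0],[0,0,0,0],[0,0,0,0],[0,0,0,0]]'
cat > f.py <<'E'
from h import *
fs=[]
for _ in range(6): optics.camera("top"); fs.append(robot.observe())
print(np.mean([f["wrist_force"] for f in fs],0),np.mean([f["tcp_pos"] for f in fs],0),fs[-1]["tcp_rot"])
n=np.array([-.2579,.0126,.9661]);t=np.array([.5194,.106,.0726]); r=np.array([.6293,.0688,.1024])
p=np.mean([f["tcp_pos"] for f in fs],0); tip=p-.0987*n; h=n@(tip-t); x=(r-t)/np.linalg.norm(r-t)
print("h %.4f x from tick %.4f y %.4f"%(h,x@(tip-t),np.cross(n,x)@(tip-t)))
R=Ro.from_euler("xyz",fs[-1]["tcp_rot"]).as_matrix()
for nm,q in(("tick",t),("ring",r)): print(nm,"tool mm for 4mm in",R.T@(q-.004*n-tip)*1e3)
E
python3 f.py
```

```text
time: 11.4
tcp_pos: [0.4955, 0.1071, 0.1696]
tcp_rot: [3.141, 0.0, 3.092]
wrist_force: [0.3, 0.7, -2.4]
grip_width: 0.0419
time: 12.4
tcp_pos: [0.4955, 0.1072, 0.1666]
tcp_rot: [3.141, 0.0, 3.092]
wrist_force: [0.7, 0.1, 0.3]
grip_width: 0.0417
[0.07712476 0.49579815 1.02912099] [0.49551344 0.1071599  0.16658686] [3.14151220e+00 2.12551212e-05 3.09198981e+00]
h -0.0017 x from tick 0.0011 y 0.0003
tick tool mm for 4mm in [0.53761093 0.00647213 2.49717958]
ring tool mm for 4mm in [-111.0723181   -31.69625819  -27.30299882]
```

Contact is about 2.6 N, tip about 1 mm from the tick, and h agrees. I'll press 1 mm more, then draw the first third.

```bash
python3 -m inch '[[0,0,0.5,0],[0,0,0.5,0],[0,0,0,0],[0,0,0,0],[0,0,0,0],[0,0,0,0],[0,0,0,0],[0,0,0,0]]' && python3 f.py; python3 -m inch '[[-4.6,-1.31,-1.23,0],[-4.6,-1.31,-1.23,0],[-4.6,-1.31,-1.23,0],[-4.6,-1.31,-1.23,0],[-4.6,-1.31,-1.23,0],[-4.6,-1.31,-1.23,0],[-4.6,-1.31,-1.23,0],[-4.6,-1.31,-1.23,0]]';python3 f.py
```

```text
time: 13.7
tcp_pos: [0.4954, 0.1071, 0.1655]
tcp_rot: [-3.142, -0.0, 3.092]
wrist_force: [-0.1, 0.1, 1.3]
grip_width: 0.0419
[0.44543626 0.52102918 1.0983475 ] [0.49544146 0.10706524 0.16554658] [-3.14156806e+00 -6.89174425e-05  3.09196613e+00]
h -0.0027 x from tick 0.0008 y 0.0001
tick tool mm for 4mm in [0.47027134 0.10481478 1.45694171]
ring tool mm for 4mm in [-111.13772088  -31.59840368  -28.34997043]
time: 15.0
tcp_pos: [0.532, 0.0947, 0.1755]
tcp_rot: [-3.142, 0.0, 3.092]
wrist_force: [-2.6, 1.0, 1.5]
grip_width: 0.0417
[ 0.16778595 -0.55198496  1.19407803] [0.53285825 0.09478264 0.17592171] [3.14091576e+00 2.35506809e-03 3.09219329e+00]
h -0.0025 x from tick 0.0416 y 0.0005
tick tool mm for 4mm in [38.47575484 10.51693058 11.74858038]
ring tool mm for 4mm in [-73.19695864 -21.19090604 -17.8099744 ]
```

```bash
python3 -m inch '[[-4.6,-1.32,-1.17,0],[-4.6,-1.32,-1.17,0],[-4.6,-1.32,-1.17,0],[-4.6,-1.32,-1.17,0],[-4.6,-1.32,-1.17,0],[-4.6,-1.32,-1.17,0],[-4.6,-1.32,-1.17,0],[-4.6,-1.32,-1.17,0]]';python3 f.py
```

```text
time: 16.3
tcp_pos: [0.5682, 0.0823, 0.1848]
tcp_rot: [-3.142, -0.0, 3.092]
wrist_force: [-2.3, 0.2, 0.7]
grip_width: 0.0421
[ 0.11319734 -0.98437788  1.74861289] [0.56911239 0.08228797 0.18530924] [3.14106234e+00 2.52309644e-03 3.09217742e+00]
h -0.0029 x from tick 0.0810 y 0.0003
tick tool mm for 4mm in [75.32852254 21.20175619 21.04082127]
ring tool mm for 4mm in [-36.34965575 -10.50865207  -8.49431883]
```

```bash
python3 -m inch '[[-4.6,-1.3,-1.15,0],[-4.6,-1.3,-1.15,0],[-4.6,-1.3,-1.15,0],[-4.6,-1.3,-1.15,0],[-4.6,-1.3,-1.15,0],[-4.6,-1.3,-1.15,0],[-4.6,-1.4,-1.1,0],[-3.6,-1.2,-1,0]]';python3 -m inch '[[0,0,0,0],[0,0,0,0],[0,0,0,0],[0,0,0,0],[0,0,0,0],[0,0,0,0],[0,0,0,0],[0,0,0,0]]';python3 f.py
python3 - <<'E'
from h import *
a=optics.camera("scene"); w=optics.camera("wrist"); x0,y0=355,185
cv2.imwrite("pics/s3.png",cv2.resize(a[y0:y0+60,x0:x0+80],None,fx=9,fy=9,interpolation=cv2.INTER_CUBIC)[:,:,::-1])
cv2.imwrite("pics/w3.png",cv2.resize(w[190:320,245:400],None,fx=4.5,fy=4.5,interpolation=cv2.INTER_CUBIC)[:,:,::-1])
K,R,o=cam("scene"); q=K@(R.T@(np.array([.6293,.0688,.1024])-o)); print("ring",(q[:2]/q[2]-[x0,y0]+.5)*9)
E
```

```text
time: 17.6
tcp_pos: [0.6036, 0.0701, 0.1939]
tcp_rot: [3.142, 0.0, 3.092]
wrist_force: [-3.3, 0.5, 0.6]
grip_width: 0.0422
time: 18.6
tcp_pos: [0.6033, 0.0705, 0.1938]
tcp_rot: [3.141, 0.0, 3.092]
wrist_force: [-1.0, 0.3, 1.7]
grip_width: 0.0419
[0.43414258 0.34343687 1.95403814] [0.60320714 0.07038761 0.19376193] [3.14137063e+00 6.35157967e-05 3.09199609e+00]
h -0.0037 x from tick 0.1181 y -0.0001
tick tool mm for 4mm in [109.92375065  31.38811219  29.67224679]
ring tool mm for 4mm in [-1.68723842 -0.31110094 -0.12770297]
ring [354.85292871 315.25009618]
```

View pics/s3.png

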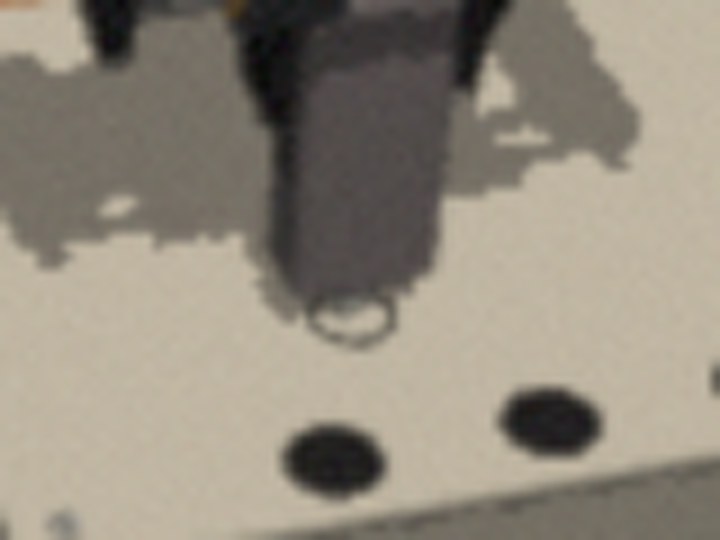

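View pics/w3.png

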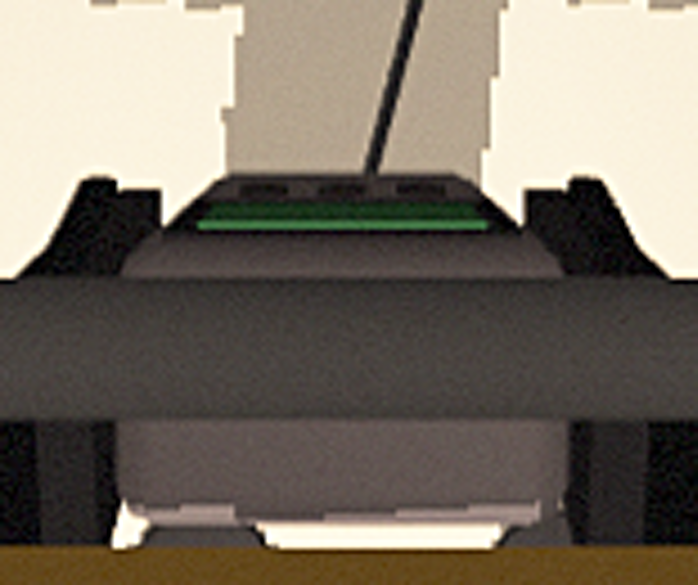

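The wrist crop shows the same tilt as before, with the bottom edge at v≈175. In the scene crop the ring is at (353,318) and the body hides the collar. I'll compare the projected model with this view.

Run:
```python
from h import *
n=np.array([-.2579,.0126,.9661]); y=np.array([.0486,.9988,0]); x=np.cross(y,n)
s=robot.observe(); tcp=s["tcp_pos"]; K,R,o=cam("scene")
def pr(p): q=K@(R.T@(p-o)); return ((q[:2]/q[2]-[355,185]+.5)*9).round()
for nm,(a,b,c) in dict(tip=(0,0,4),coll=(8.5,0,14.5),colTop=(8.5,0,22),bl=(13,21,22),br=(13,-21,22),tl=(13,21,122),tr=(13,-21,122),bl2=(-13,21,22),br2=(-13,-21,22)).items():
    print(nm,pr(tcp+(a*x+b*y+(c-98.7)*n)/1000))
print("ring edge",[pr(np.array([.6293,.0688,.1024])+d*.011) for d in(x,-x,y,-y)])
a=cv2.imread("pics/s3.png"); 
w=np.array(optics.camera("scene"))[185:225,380:408]
print(w[26:44,2:26].mean(2).astype(int))
```

```text
tip [354. 310.]
coll [366. 300.]
colTop [368. 279.]
bl [447. 277.]
br [299. 303.]
tl [475. -24.]
tr [317.   2.]
bl2 [414. 218.]
br2 [268. 243.]
ring edge [array([368., 341.]), array([342., 290.]), array([393., 309.]), array([317., 322.])]
[[128 109  84  54  48  56  68  76  75  77  76  73  76  76  76  77  76  76
   77  76  84 118 165 179]
 [131 111  87  62  52  56  68  74  75  75  77  77  77  75  77  74  76  76
   76  77  86 123 168 178]
 [140 117 105  71  54  59  70  76  78  74  80  75  77  75  79  75  75  77
   76  77  86 139 171 178]
 [171 129 108  89  62  63  72  75  80  77  77  78  79  76  78  78  76  77
   80  78  95 144 171 178]
 [173 132 111 106  74  65  72  75  79  79  77  76  78  77  78  77  78  81
   85 102 132 166 178 177]
 [174 133 113 109  91  71  74  74  73  75  77  76  80  75  74  88  87  86
  106 158 174 178 177 177]
 [176 171 132 112 104  84  81  74  75  70  70  71  75  80  79  95 103 122
  130 167 179 176 178 180]
 [178 175 138 116 111 108  96  72  67  82  85  97 105 108 108  87  95 159
  173 176 178 180 181 179]
 [177 178 170 135 117 112 118  78  99 113 101 117 128 148 164 143  96 162
  174 177 177 178 178 178]
 [179 178 175 171 137 133 156 113 149 164 151 150 169 176 176 161 108 159
  177 179 178 179 177 179]
 [178 177 177 179 173 171 173 136 116 156 165 167 170 169 163 127 116 164
  177 177 178 177 178 178]
 [179 177 178 177 178 178 179 170 149 123 110 137 141 124 122 128 163 174
  178 177 178 178 176 177]
 [178 177 179 180 177 178 176 179 173 168 152 148 129 123 143 166 176 180
  177 180 179 178 178 178]
 [177 177 179 178 177 179 178 178 177 177 174 174 175 171 175 177 178 180
  177 178 178 177 179 179]]
```

The model matches the scene view to about 1 px, with the collar shading inside the upper ring. The tip is about 2 mm short of the ring's centre, so I'll nudge it forward along the lid, settle and check.

```bash
python3 -m inch '[[-1.2,-0.2,-0.3,0],[-1.1,-0.2,-0.3,0],[0,0,0,0],[0,0,0,0],[0,0,0,0],[0,0,0,0],[0,0,0,0],[0,0,0,0]]';python3 f.py
```

```text
time: 20.05
tcp_pos: [0.6055, 0.0696, 0.1944]
tcp_rot: [-3.141, 0.0, 3.092]
wrist_force: [-2.3, -0.8, 0.8]
grip_width: 0.042
[-2.10779802 -0.58813369  1.14577369] [0.60546783 0.06964912 0.19438795] [-3.14148464e+00  3.64575641e-05  3.09193337e+00]
h -0.0037 x from tick 0.1206 y -0.0001
tick tool mm for 4mm in [112.21950048  32.01643768  30.29072763]
ring tool mm for 4mm in [0.60732921 0.31439099 0.49822085]
```

```bash
python3 -c "
from cell import robot
print(robot.hand_in())"
```

```text
the job is handed in; nothing more can be done
None
```

I handed the job in at about 20 s of the 48 s, with the gauge still gripped and the probe pressed on the ring. No verdict was reported.

**What I did:** I lifted the grey gauge from its cradle. The moves cannot tilt the tool, so I pivoted the gauge about 15° in a light 3 N grip against the cradle mouth. I then re-gripped at 25 N, set the probe on the tick and drew it to the ring in one stroke in unbroken contact.

**Last checks:**
- **Position:** the tip is estimated about 1 mm from the ring's centre and 0.1 mm off the line.
- **Probe:** it is in by about 3.7 mm from the geometry, with roughly 3 N on the lid. The wrist-force readings drift by about 1 N.
- **Squareness:** the gauge matches the lid to within about 1–2°, judged from the wrist camera before and after the stroke.
- **Bystanders:** nothing was touched on the way, but I took no final picture to check that none moved.

**Disagreements:**
- **Tip estimate:** before the last nudge the scene camera suggested the tip was 2–3 mm short of the ring's centre, against 1.7 mm by calculation. I moved about 2.4 mm to split the difference. The tip itself was hidden by the gauge body and never seen directly.
- **Wrist force:** the last sideways reading (-2.1 N in x) was larger than the roughly -0.9 N the lid's slope should give. I put this down to noise and a little friction.

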